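# Seat the ring tray on its display plinth

## Robot

A 6-joint arm with a two-finger parallel gripper is mounted at the origin on the work surface. World frame = base frame: x ahead of the robot, y to its left, z up, the work surface at z = 0. Lengths are in mm, angles in rad, forces in N, time in s.
With the tool pointing down it reaches from about 275 to 1000 mm from the base axis. Payload 8.4 kg.
Tool frame: the origin (TCP) lies on the centre line of the jaws, within the pads' length; the fingertips stand r.tip_reach ahead of it and the grasp point (between the pads) lies 3 mm ahead of it (r.tip_reach is the distance from the TCP to the fingertips, in mm); z points along the fingers, y is the direction in which the jaws open and shut (so a half turn about z gives the same grasp; the last joint's range is limited). The gripper opens to 85 mm and grips with 20 to 120 N. Pads are 22 mm wide; open, the fingers measure 114 mm over their backs; the gripper's body (76 mm by 85 mm) begins 54 mm behind the grasp point. The pads swing forward as they close: fully open they stand 13 mm farther back than shut.
Start: joints at [-1.156, 0.353, 1.633, -0, 1.155, -0.002], TCP at [253.022, -571.496, 253.281] pointing down, gripper open.
Joint ranges: [-2.63, 2.63], [-0.92, 2.1], [0.06, 2.66], [-1.3, 4.44], [0, 2.69], [-3.02, 3.02]. Speed limits (rad/s): [2.22, 2.22, 2.79, 3.14, 3.14, 3.14].

## Interface

Orientations are given as [roll, pitch, yaw] about the fixed x, y, z axes, in that order (R = Rz(yaw) Ry(pitch) Rx(roll)).
In Python, from rig import sense, optics, r, nets gives the robot as it stands. The module is installed in compiled form; this text tells all that it offers.
- The arm moves only by the tool carry_out, never from a script. Its argument "increments" is a list that holds one entry, the list of rows, each a list of 6 numbers: the shift along the tool's x, y, z normalised to -1 to 1, where 1 is 40 cm, then the turn, a rotation vector about the tool's x, y, z normalised to -1 to 1, where 1 is 60 degrees. A call has 1 to 5 rows; each row is the pose to reach, as a shift and turn from the pose commanded when the call began, along the tool's axes at that moment; what a row does not reach only later rows make up. A row lasts 1/12 s, in which the tool goes at most 41.7 mm and 7.16 degrees, less where a joint would pass 70% of its speed; a pose out of reach is approached as far as the arm can. A call with a number of a shift or a turn outside -1 to 1 is refused whole. A call with a gripper value outside its range is refused whole. "hand" is the closure, from 0 (fully open) to 1 (shut), set as the call begins (left out, the last holds). The fingers move at their own pace and stop on an object; "squeeze" is the grip in N (left out, the last holds). Time passes only in rows, so rows that repeat a pose let the fingers close. It gives the time, the measured TCP pose, the force and the opening at its end, in the units of the state.
- sense(): the state, without advancing time (a new reading comes with each control period).
- optics.grab_frame(name): name is "side" or "top"; returns a dict with "img" (480x640x3 uint8, red, green, blue), "range_z" (480x640 float32, mm along the optical axis (not along the pixel's ray), 0 where there is no reading), "fov_y" (degrees; the focal length in pixels is half the picture's height over the tangent of half this angle, whatever the lens; pixels are square), "cx", "cy" (the principal point, pixels), "R" (3x3) and "t" (3): a world point X has camera coordinates R X + t. Camera axes: x right, y down, z forward; pixel columns grow to the right and rows downward; lengths in mm; the calibration is good to about 2 mm. A picture is of the moment at which its call begins.
- r.sign_off(): hands the job in, once; it reports no verdict.
Trained networks look in the newest picture that a camera, given by its name, has taken for a name from the list of things; names that differ only in an ending like _2 or _b are one class to them, and where a whole thing is asked for, a point or a joint stands for the part that bears it (a point fixed in the world has none). Each returns a list of dicts, best first, with "confidence" (0 to 1); they miss things now and then, are a little off and sometimes report something else, mostly with a low value. They report only what shows in the picture. A call takes as long as a camera call. They do not tell look-alikes from the thing itself.
- nets.trace(target, camera): "mask" (480x640 bool, what is visible of it).
- nets.tip_of(target, camera): "point" ([x, y, z] in mm, in world coordinates, good to about 4 mm: a listed point, or the origin of a listed thing).
The state is a dict: "clock": time; "qpos": joint angles; "qvel": joint speeds; "joint_efforts": joint torques, N m; "eef_pos": TCP position; "tcp_rot": TCP orientation; "contact_force": force on the tool from outside, world axes, zero at the start; "wrist_torque": the same for the moment, N m; "opening": opening from 0.0 (shut) to 1.0 (fully open).
Only numpy, scipy, OpenCV 4.12 (cv2) and the standard library are available. Lean on these libraries where they do the work, as an engineer would, in place of code of your own. Each camera call takes 0.05 s, during which the arm holds its last target.

## Task

Without picking it up, nudge the aluminium ring tray across the wooden display plinth with your fingertips until the two holes in its floor drop over the plinth's two locating pins and it lies flat and fully down on the plinth. Leave the jewellery pieces standing around it alone, and finish with the hand clear of everything.

Things in the scene. Friction and masses are not known exactly. Their poses are not given: they have to be found in the camera images.
- plinth: Fixed wooden plinth; origin at counter level under the centre of the tray's seat; at yaw 0 its x points away from the robot. Bed: x -65 to +85, y +-125 mm, top 20 mm above the counter. Step on the robot's side: x -125 to -65 mm, top 30 mm. Brass corner marks flush in the bed outline the seated tray, which then shares the plinth's x, y and yaw (2 mm play), underside 20 mm above the counter.
- tray: Loose aluminium tray, 0.3 to 0.5 kg, 120 (x) by 160 (y) mm; floor 8 mm thick; rim 5 mm wide, top 16 mm above the underside; fixed black ring pad on the robot's side, 18 mm high. Origin: centre of the underside. It starts level on the step and the pin tops, 20 to 38 mm too near the robot, often also sideways and turned. It slides when its sides are pushed; two fingertips side by side square it up.
- hole0 (a point): Centre, at the underside, of the round 12 mm through hole in the tray's floor at tray x = +5, y = +45 mm. Over the pins the tray drops 10 mm, and the pins then stand 2 mm proud of its floor.
- hole1 (a point): Centre, at the underside, of the other, equal hole, at tray x = +5, y = -45 mm.
- pin0 (a point): Top centre, 30 mm above the counter, of the steel pin at plinth x = +5, y = +45 mm: 8 mm thick, rising 10 mm above the bed, level with the step; hidden under the tray at the start. Belongs in hole0.
- pin1 (a point): Top centre of the other, equal pin, at plinth x = +5, y = -45 mm. Belongs in hole1.
- ring_cone: Bystander: loose white ceramic ring cone, 44 mm foot, 64 mm tall, on the counter beside the plinth. Origin: centre of its underside.
- ring_box: Bystander: loose closed black ring box, 50 by 50 by 40 mm, on the counter beside the plinth. Origin: centre of its underside.
- earring_stand: Bystander: loose black block 45 by 45 by 30 mm with a thin steel T-post to 87 mm, on the counter beyond the plinth. Origin: centre of its underside.
- dish: Bystander: loose white ceramic dish, 70 mm wide, 20 mm tall, on the counter beside the plinth. Origin: centre of its underside.
There are look-alikes about, which are no part of the job. Of the things that look like the tray, the smallest one is meant.

How it is judged:
By the outcome, as a careful person would: the job done as asked, in the order asked, and still so for the second after the job is handed in, with the robot touching nothing.
It also fails if it takes over 58 s, if anything falls off the work surface, if the arm or the gripper's body presses on something with over 40 N, if the wrist force passes 120 N, or if a joint passes its speed limit or range.

## Working session

There is one attempt and no reset: what is moved stays moved. The work goes in short steps, Python scripts to look and compute and a tool call to move; the robot and the scene stay as the last step left them, time stands still between calls to the robot, and variables do not carry over. Pictures are saved under pics/ and viewed, and the job is handed in when it is done.

Besides the shell and the picture viewer there is one more tool, called as name(argument=value, ...), one argument or row to a line, values as JSON. carry_out: Moves the arm, as the interface text tells. Its arguments: {"type":"object","properties":{"increments":{"type":"array","items":{"type":"array","items":{"type":"array","items":{"type":"number","minimum":-1,"maximum":1}}}},"hand":{"type":"number"},"squeeze":{"type":"number"}},"required":["increments"]}

```bash
mkdir -p pics; python3 - <<'E'
from rig import sense, optics, r, nets
import cv2,numpy as np
s=sense();print(s, r.tip_reach)
for n in("side","top"):
    f=optics.grab_frame(n);cv2.imwrite(f"pics/{n}0.png",f["img"][:,:,::-1]);np.savez(f"{n}0.npz",**f)
    print(n,f["fov_y"],f["cx"],f["cy"],f["R"],f["t"])
    for t in("tray","hole0","hole1","plinth"):
        try:
            for d in nets.tip_of(t,n): print(t,d)
        except Exception as e: print(t,e)
E
```

```text
{'clock': 0.0, 'qpos': array([-1.15640612e+00,  3.53629742e-01,  1.63412156e+00,  2.83483482e-05,
        1.15519620e+00, -2.37204529e-03]), 'qvel': array([0.00091999, 0.00127724, 0.00033131, 0.00047975, 0.00217996,
       0.00012883]), 'joint_efforts': array([ 1.84504570e-03, -6.05237460e+01, -3.42065477e+01,  3.62529454e-05,
        9.09636612e-03,  1.20738005e-05]), 'eef_pos': array([ 252.8491053 , -571.09283899,  252.57853618]), 'tcp_rot': array([-3.14023787e+00, -2.91333238e-05,  4.16750765e-01]), 'contact_force': array([ 0.21874309, -0.00236864,  0.00602422]), 'wrist_torque': array([ 0.01846886,  0.00011281, -0.0080856 ]), 'opening': 1.0009618850846598} 22.0
side 43.91593490660184 324.54597678643233 227.85906040759855 [[-0.96844876 -0.24871149  0.01579851]
 [-0.14555265  0.51302681 -0.84594203]
 [ 0.20229044 -0.82155103 -0.53304079]] [ 524.36396788  145.95172812 1059.41721628]
tray {'point': [313.6, -398.2, -0.7], 'confidence': 0.97}
tray {'point': [535.9, -9.4, 27.9], 'confidence': 0.81}
tray {'point': [407.4, 264.2, 2.7], 'confidence': 0.68}
hole0 {'point': [391.6, 322.0, -1.
[... 1156 characters left out ...]
 0.78}
hole0 {'point': [388.8, 320.9, 0.3], 'confidence': 0.77}
hole0 {'point': [546.3, 35.5, 31.7], 'confidence': 0.61}
hole0 {'point': [296.8, -455.5, 0.2], 'confidence': 0.59}
hole0 {'point': [439.3, 210.1, -4.5], 'confidence': 0.55}
hole1 {'point': [302.1, -337.6, 0.5], 'confidence': 0.84}
hole1 {'point': [536.1, -57.6, 31.9], 'confidence': 0.78}
hole1 {'point': [388.8, 320.9, 0.3], 'confidence': 0.77}
hole1 {'point': [546.3, 35.5, 31.7], 'confidence': 0.61}
hole1 {'point': [296.8, -455.5, 0.2], 'confidence': 0.59}
hole1 {'point': [439.3, 210.1, -4.5], 'confidence': 0.55}
plinth {'point': [565.3, -34.6, -2.3], 'confidence': 0.82}
plinth {'point': [725.9, -13.6, -0.1], 'confidence': 0.73}
```

View pics/top0.png

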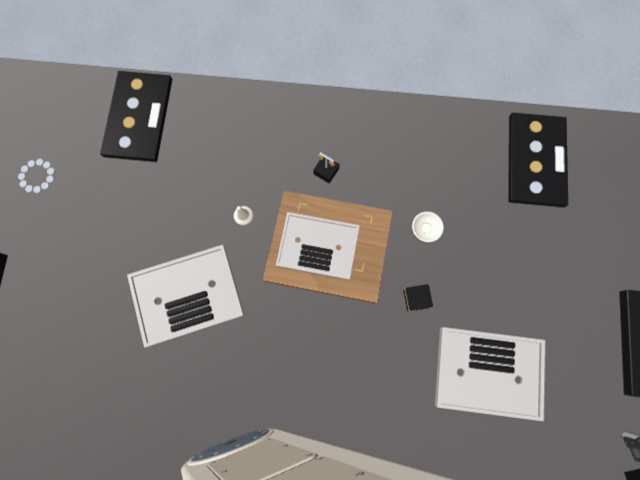

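View pics/side0.png

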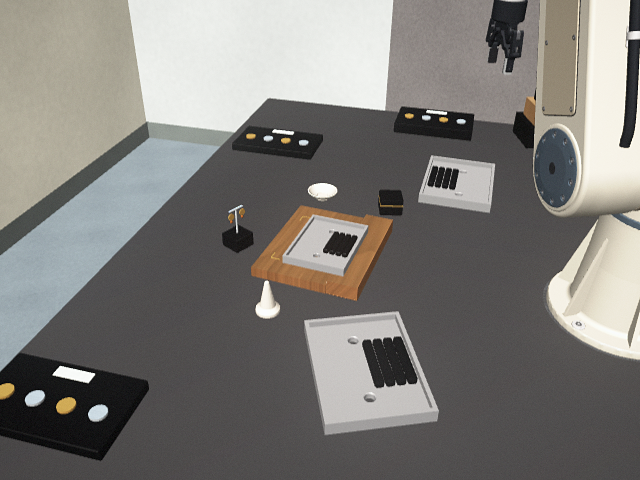

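Top view: the tray look-alikes are at (185,295), (490,373) on the counter and (317,246) on the plinth. The last is the smallest and rests on the step and pins, so it's the one meant. I'll confirm with a crop and rectify.

```bash
cat > h.py <<'E'
import numpy as np,cv2
def K(f):
    fl=240/np.tan(np.radians(f["fov_y"])/2); return np.array([[fl,0,f["cx"]],[0,fl,f["cy"]],[0,0,1.]])
def proj(f,X):
    c=np.asarray(X)@f["R"].T+f["t"]; p=c@K(f).T; return p[:,:2]/p[:,2:]
def rect(f,z,x0=440,x1=700,y0=-170,y1=170,s=2.3):
    # output: up=+x, left=+y
    W=int((y1-y0)*s);H=int((x1-x0)*s)
    M=K(f)@np.column_stack([f["R"][:,0],f["R"][:,1],f["R"][:,2]*z+f["t"]])
    A=np.array([[0,-1/s,x1],[-1/s,0,y1],[0,0,1]]) # out px->world
    return cv2.warpPerspective(f["img"],M@A,(W,H),flags=cv2.INTER_CUBIC|cv2.WARP_INVERSE_MAP)
def cloud(f):
    v,u=np.mgrid[:480,:640];z=f["range_z"].astype(float);fl=K(f)[0,0]
    P=np.stack([(u-f["cx"])/fl*z,(v-f["cy"])/fl*z,z],-1)
    return (P-f["t"])@f["R"]
E
python3 - <<'E'
from h import *
f=dict(np.load("top0.npz"))
im=cv2.cvtColor(rect(f,20),cv2.COLOR_RGB2BGR);print(im.shape);cv2.imwrite("pics/rect20.png",im)
P=cloud(f)
for n,u,v in[("step",310,287),("bed",320,207),("floor",300,228),("rimtop",357,250),("counter",320,330)]:print(n,P[v,u])
# bystanders
E
```

```text
(598, 781, 3)
step [448.97699148  -4.14520753  30.98413829]
bed [631.70517449  -8.02128115  21.82322495]
floor [575.44744122  30.59604369  36.11646035]
rimtop [541.67185936 -98.79573913  19.56821672]
counter [361.78767583 -33.94896971  -3.75254765]
```

View pics/rect20.png

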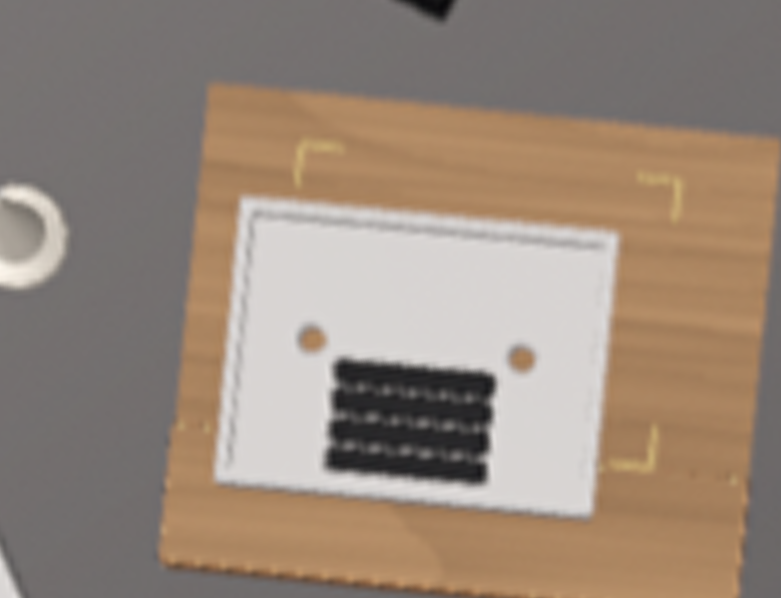

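```bash
cat >> h.py <<'E'
def tray_pose(f,z):
    im=rect(f,z,s=2.3); hsv=cv2.cvtColor(im,cv2.COLOR_RGB2HSV)
    m=((hsv[...,1]<45)&(hsv[...,2]>130)).astype(np.uint8)
    n,l,st,c=cv2.connectedComponentsWithStats(m)
    best=min((i for i in range(1,n) if st[i,4]>15000),key=lambda i:np.hypot(*(c[i]-[400,310])))
    cnt=max(cv2.findContours((l==best).astype(np.uint8),cv2.RETR_EXTERNAL,cv2.CHAIN_APPROX_NONE)[0],key=cv2.contourArea)
    r=cv2.minAreaRect(cnt);b=cv2.boxPoints(r)
    w=np.array([[700-v/2.3,170-u/2.3] for u,v in b]); 
    e=[w[(i+1)%4]-w[i] for i in range(4)]; L=max(e,key=lambda a:np.hypot(*a)); 
    if L[1]<0:L=-L
    return w.mean(0),np.degrees(np.arctan2(-L[0],L[1])),np.array(r[1])/2.3,w
E
python3 - <<'E'
from h import *
f=dict(np.load("top0.npz"))
for z in (46,40):print(tray_pose(f,z))
im=rect(f,46);cv2.imwrite("pics/r46.png",im[:,:,::-1])
# marks
im=rect(f,20);h=cv2.cvtColor(im,cv2.COLOR_RGB2HSV)
m=((h[...,0]>20)&(h[...,0]<32)&(h[...,1]>80)&(h[...,2]>170)).astype(np.uint8)
n,l,st,c=cv2.connectedComponentsWithStats(m)
for i in range(1,n):
    if st[i,4]>40:
        cn=cv2.findContours((l==i).astype(np.uint8),0,2)[0][0]; print(st[i],c[i])
# bystanders
P=cloud(f)
for n,(a,b,cc,d) in dict(cone=(228,200,258,228),box=(402,282,436,314),ear=(310,150,345,185),dish=(408,208,448,246)).items():
    Q=P[b:d,a:cc].reshape(-1,3);Q=Q[Q[:,2]>12];print(n,len(Q),np.percentile(Q,[2,98],axis=0).round())
s=dict(np.load("side0.npz"));print('z check',P[285:290,300:330,2].mean(),P[205:208,318:325,2].mean(),P[250:256,280:290,2].mean(), P[330:340,300:340,2].mean())
E
```

```text
(array([539.0295  , -11.606766], dtype=float32), np.float32(-5.502343), array([161.37705927, 122.81800643]), array([[485.64038 ,  74.59826 ],
       [607.89246 ,  62.821686],
       [592.4186  , -97.8118  ],
       [470.1665  , -86.03522 ]], dtype=float32))
(array([540.32965 , -11.444305], dtype=float32), np.float32(-5.4170256), array([162.31534212, 123.72907556]), array([[486.403   ,  75.19118 ],
       [609.5795  ,  63.510643],
       [594.2563  , -98.07977 ],
       [471.07977 , -86.39926 ]], dtype=float32))
cone 150 [[579. 144.  12.]
 [610. 176.  83.]]
box 624 [[ 420. -262.   17.]
 [ 473. -208.   44.]]
ear 451 [[ 334.  -41.   15.]
 [ 742.   14. 1015.]]
dish 423 [[ 576. -282.   12.]
 [ 641. -217.   24.]]
z check 29.006947816604793 20.222552234477295 38.81260183948023 7.731960772716204
```

View pics/r46.png

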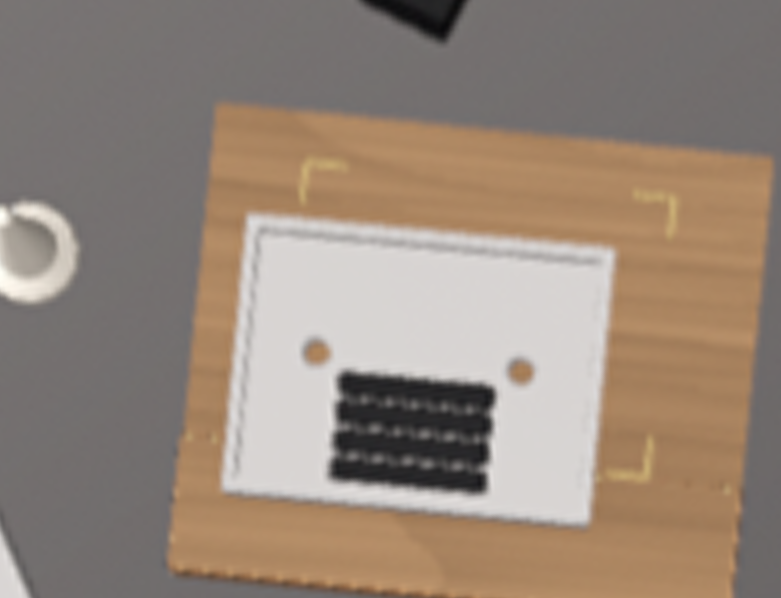

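```bash
python3 - <<'E'
from h import *
f=dict(np.load("top0.npz"))
def crop(x,y,z,d=18,s=9): return rect(f,z,x-d,x+d,y-d,y+d,s)[:,:,::-1]
# corners approx (x,y)
C=[(637,41),(622,-127),(496,-114)]
a=np.hstack([crop(x,y,20)[:324,:324] for x,y in C])
H=[(547,32.5),(538.7,-56.5)]
b=np.hstack([crop(x,y,38)[:324,:324] for x,y in H]+[np.zeros((324,324,3),np.uint8)])
o=np.vstack([a,b]);o=cv2.resize(o,None,fx=.8,fy=.8);cv2.imwrite("pics/c.png",o)
# holes centroid
for x,y in H:
    im=rect(f,38,x-14,x+14,y-14,y+14,6);h=cv2.cvtColor(im,cv2.COLOR_RGB2HSV)
    m=((h[...,1]>50)|(h[...,2]<150)).astype(np.uint8);v,u=np.nonzero(m);n,l,st,c=cv2.connectedComponentsWithStats(m)
    i=1+np.argmax(st[1:,4]);print(st[i],x+14-c[i][1]/6,y+14-c[i][0]/6)
E
```

```text
[  52   47   64   58 2869] 548.322005344487 32.668757987684444
[  54   48   63   59 2767] 539.9125045175281 -56.627574990964945
```

View pics/c.png

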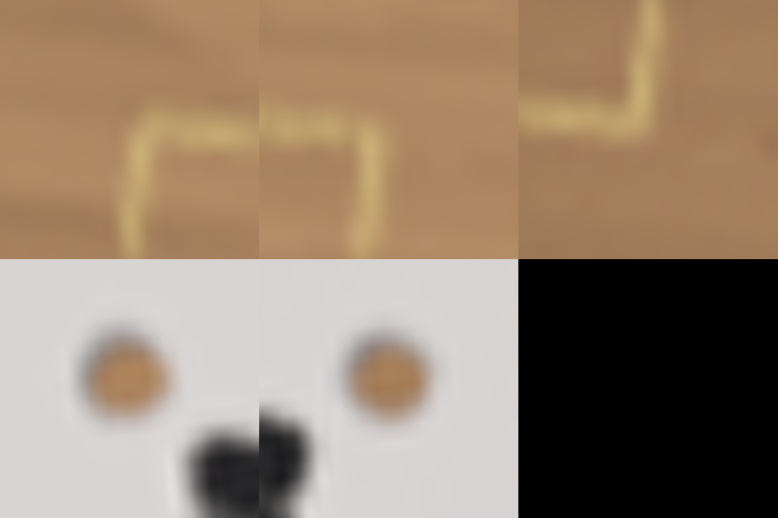

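```bash
cat >> h.py <<'E'
from scipy.spatial.transform import Rotation as Ro
C0=np.array([567.2,-37.05]);PY=np.radians(-5.35)
EX=np.array([np.cos(PY),np.sin(PY)]);EY=np.array([-EX[1],EX[0]])
def toP(w): d=np.asarray(w)[:2]-C0; return d@EX,d@EY
def plan(px,py,z,yawp,mm=40.,step=7.):
    """target in plinth coords; yawp=tool yaw relative to plinth, rad"""
    from rig import sense,r
    s=sense();p=s["eef_pos"];R0=Ro.from_euler('xyz',s["tcp_rot"])
    T=np.r_[C0+px*EX+py*EY,z];R1=Ro.from_euler('xyz',[np.pi,0,PY+yawp])
    d=R0.inv().apply(T-p);rv=(R0.inv()*R1).as_rotvec()
    n=max(int(np.ceil(np.linalg.norm(d)/mm)),int(np.ceil(np.degrees(np.linalg.norm(rv))/step)),1)
    print("t %.2f now plinth %s z %.1f yaw %.3f open %.2f F %s tip %.1f"%(s["clock"],np.round(toP(p),1),p[2],s["tcp_rot"][2]-PY,s["opening"],s["contact_force"].round(1),r.tip_reach))
    print("target",T.round(1),"rows",n,"total mm",d.round(1),"deg",np.degrees(rv).round(1))
    for k in range(1,min(n,5)+1): print(np.r_[d*k/n/400,np.degrees(rv)*k/n/60].round(4).tolist())
E
python3 -c "
from h import *
plan(-30,145,200,np.pi/2)"
```

```text
t 0.50 now plinth [-263.  -561.4] z 253.2 yaw 0.510 open 1.00 F [ 0.1  0.6 -0. ] tip 22.0
target [550.9 110.1 200. ] rows 19 total mm [ 548.3 -502.7   53.3] deg [ -0.   -0.  -60.8]
[0.0721, -0.0661, 0.007, -0.0, -0.0, -0.0533]
[0.1443, -0.1323, 0.014, -0.0, -0.0, -0.1066]
[0.2164, -0.1984, 0.021, -0.0, -0.0, -0.1599]
[0.2886, -0.2646, 0.028, -0.0, -0.0, -0.2132]
[0.3607, -0.3307, 0.0351, -0.0, -0.0, -0.2665]
```

carry_out(
  increments=[
    [[0.072,-0.066,0.007,0,0,-0.05],[0.144,-0.132,0.014,0,0,-0.1],[0.216,-0.198,0.021,0,0,-0.15],[0.288,-0.264,0.028,0,0,-0.2],[0.36,-0.33,0.035,0,0,-0.25]],
  ],
  hand=0.3,
)

```text
clock: 0.92
eef_pos: [331.6, -390.9, 239.2]
tcp_rot: [3.141, -0.0, 0.681]
contact_force: [0.1, -1.7, -0.3]
opening: 0.7
```

```bash
python3 -c "
from h import *
plan(-30,145,200,np.pi/2)"
```

```text
t 0.92 now plinth [-201.6 -374.3] z 239.2 yaw 0.774 open 0.70 F [ 0.1 -1.7 -0.3] tip 22.0
target [550.9 110.1 200. ] rows 14 total mm [ 485.7 -251.4   39.2] deg [  0.    0.  -45.7]
[0.0867, -0.0449, 0.007, 0.0, 0.0, -0.0544]
[0.1735, -0.0898, 0.014, 0.0, 0.0, -0.1087]
[0.2602, -0.1347, 0.021, 0.0001, 0.0, -0.1631]
[0.3469, -0.1796, 0.028, 0.0001, 0.0, -0.2174]
[0.4337, -0.2245, 0.035, 0.0001, 0.0, -0.2718]
```

carry_out(
  increments=[
    [[0.087,-0.045,0.007,0,0,-0.055],[0.174,-0.09,0.014,0,0,-0.11],[0.26,-0.135,0.021,0,0,-0.163],[0.347,-0.18,0.028,0,0,-0.217],[0.434,-0.225,0.035,0,0,-0.272]],
  ],
)

```text
clock: 1.33
eef_pos: [410.4, -211.8, 225.5]
tcp_rot: [3.141, -0.0, 0.966]
contact_force: [1.1, -0.4, 0.8]
opening: 0.698
```

```bash
python3 -c "
from h import *
plan(-30,145,150,np.pi/2)"
```

```text
t 1.33 now plinth [-139.9 -188.6] z 225.5 yaw 1.059 open 0.70 F [ 1.1 -0.4  0.8] tip 22.0
target [550.9 110.1 150. ] rows 9 total mm [344.6 -67.6  75.5] deg [  0.1   0.  -29.3]
[0.0957, -0.0188, 0.021, 0.0001, 0.0, -0.0543]
[0.1915, -0.0375, 0.0419, 0.0002, 0.0, -0.1085]
[0.2872, -0.0563, 0.0629, 0.0003, 0.0, -0.1628]
[0.3829, -0.0751, 0.0839, 0.0004, 0.0, -0.2171]
[0.4787, -0.0938, 0.1049, 0.0005, 0.0, -0.2714]
```

carry_out(
  increments=[
    [[0.096,-0.019,0.02,0,0,-0.055],[0.192,-0.038,0.04,0,0,-0.11],[0.287,-0.056,0.06,0,0,-0.163],[0.383,-0.075,0.08,0,0,-0.217],[0.48,-0.094,0.1,0,0,-0.272]],
  ],
)

```text
clock: 1.75
eef_pos: [489.2, -32.4, 185.2]
tcp_rot: [3.141, -0.0, 1.251]
contact_force: [1.1, 0.6, -0.1]
opening: 0.701
```

```bash
python3 -c "
from h import *
plan(-30,145,120,np.pi/2)"
```

```text
t 1.75 now plinth [-78.1  -2.7] z 185.2 yaw 1.344 open 0.70 F [ 1.1  0.6 -0.1] tip 22.0
target [550.9 110.1 120. ] rows 5 total mm [154.7  13.7  65.3] deg [  0.  -0. -13.]
[0.0773, 0.0069, 0.0326, 0.0002, -0.0, -0.0432]
[0.1547, 0.0137, 0.0653, 0.0003, -0.0, -0.0864]
[0.232, 0.0206, 0.0979, 0.0005, -0.0, -0.1297]
[0.3094, 0.0274, 0.1305, 0.0006, -0.0, -0.1729]
[0.3867, 0.0343, 0.1632, 0.0008, -0.0001, -0.2161]
```

carry_out(
  increments=[
    [[0.09,0.008,0.035,0,0,-0.054],[0.18,0.015,0.07,0,0,-0.108],[0.27,0.024,0.11,0,0,-0.162],[0.375,0.034,0.16,0,0,-0.215],[0.375,0.034,0.16,0,0,-0.215]],
  ],
)

```text
clock: 2.17
eef_pos: [550.3, 108.1, 119.0]
tcp_rot: [-3.141, -0.001, 1.479]
contact_force: [-0.1, 0.0, -0.3]
opening: 0.7
```

```bash
python3 - <<'E'
from h import *
from rig import optics
for n in("side","top"):
    f=optics.grab_frame(n);cv2.imwrite(f"pics/{n}1.png",f["img"][:,:,::-1]);np.savez(n+"1.npz",**f)
plan(-30,145,65,np.pi/2)
E
```

```text
t 2.27 now plinth [-31.5 139.7] z 120.3 yaw 1.569 open 0.70 F [0.7 0.1 0.5] tip 22.0
target [550.9 110.1  65. ] rows 2 total mm [ 5.4  1.6 55.2] deg [-0.1  0.  -0.1]
[0.0067, 0.002, 0.0691, -0.0008, 0.0003, -0.0008]
[0.0134, 0.004, 0.1381, -0.0016, 0.0005, -0.0016]
```

View pics/side1.png

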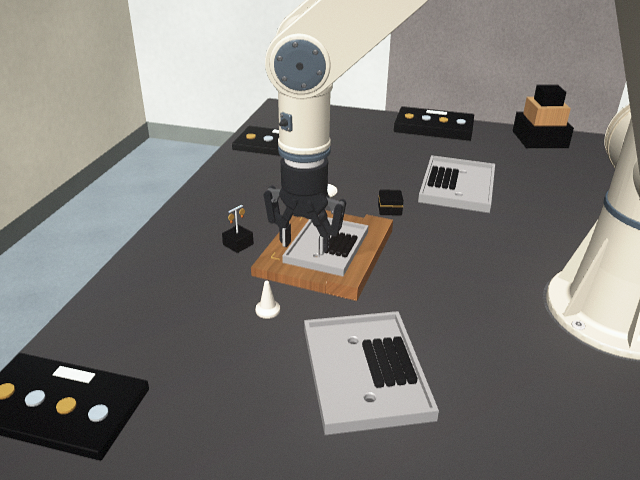

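Side view: the hand is above the +y side with fingertips around (285,246) and (322,253). The cone is at (267,300), clear of them. Next I'll check fingertip height from depth.

```bash
python3 - <<'E'
from h import *
f=dict(np.load("side1.npz"));P=cloud(f)
for a,b in((270,295),(312,332)):
    Q=P[200:260,a:b].reshape(-1,3)
    d=Q-np.r_[C0,0];px=d[:,:2]@EX;py=d[:,:2]@EY
    m=(py>118)&(py<165)&(Q[:,2]>60)&(Q[:,2]<140);print(m.sum(),"minz",np.sort(Q[m,2])[:8].round(1),"px",np.percentile(px[m],[5,50,95]).round(1),"py",np.percentile(py[m],[2,50,98]).round(1))
    lo=m&(Q[:,2]<np.sort(Q[m,2])[20] if m.sum()>20 else m);print(np.c_[px,py,Q[:,2]][lo].mean(0).round(1))
E
```

```text
197 minz [102.5 102.7 102.8 103.7 103.8 104.3 104.6 106.3] px [ 0.3  2.3 13.3] py [131.8 150.  155.7]
[  2.2 146.5 105.9]
167 minz [102.  102.3 103.9 105.  105.1 105.7 106.  106.5] px [-72.5 -65.9 -59.6] py [138.3 150.6 155.3]
[-64.7 150.8 107.6]
```

carry_out(
  increments=[
    [[0.005,0.004,0.07,0,0,0],[0.01,0.004,0.13,0,0,0],[0.01,0.004,0.15,0,0,0],[0.01,0.004,0.15,0,0,0]],
  ],
)

```text
clock: 2.6
eef_pos: [549.4, 106.0, 60.1]
tcp_rot: [-3.138, 0.001, 1.472]
contact_force: [0.1, -0.2, 0.1]
opening: 0.701
```

```bash
python3 - <<'E'
from h import *
from rig import optics
f=optics.grab_frame("side");P=cloud(f);cv2.imwrite("pics/s2.png",cv2.resize(f["img"][190:310,220:400,::-1],None,fx=4,fy=4))
Q=P[200:310,240:350].reshape(-1,3);d=Q-np.r_[C0,0];px=d[:,:2]@EX;py=d[:,:2]@EY
for lo,hi in((-20,25),(-85,-45)):
    m=(py>120)&(py<165)&(px>lo)&(px<hi)&(Q[:,2]>33)&(Q[:,2]<90);print(m.sum(),np.sort(Q[m,2])[:10].round(1),np.percentile(px[m],[5,50,95]).round(1),np.percentile(py[m],[5,50,95]).round(1))
plan(-30,115,55,np.pi/2)
E
```

```text
225 [43.4 44.5 44.7 45.1 45.1 45.8 46.1 46.1 46.7 46.9] [-0.1  2.5 15. ] [133.  147.9 153.2]
190 [44.  45.1 45.7 46.2 47.4 47.8 47.8 49.1 49.4 49.6] [-73.7 -66.9 -60.1] [138.1 149.8 153.6]
t 2.65 now plinth [-30.1 141.2] z 61.4 yaw 1.565 open 0.70 F [0.4 0.2 0.3] tip 22.0
target [548.1  80.2  55. ] rows 1 total mm [-26.2   0.3   6.4] deg [-0.1  0.  -0.3]
[-0.0654, 0.0007, 0.016, -0.0015, 0.0006, -0.0051]
```

View pics/s2.png

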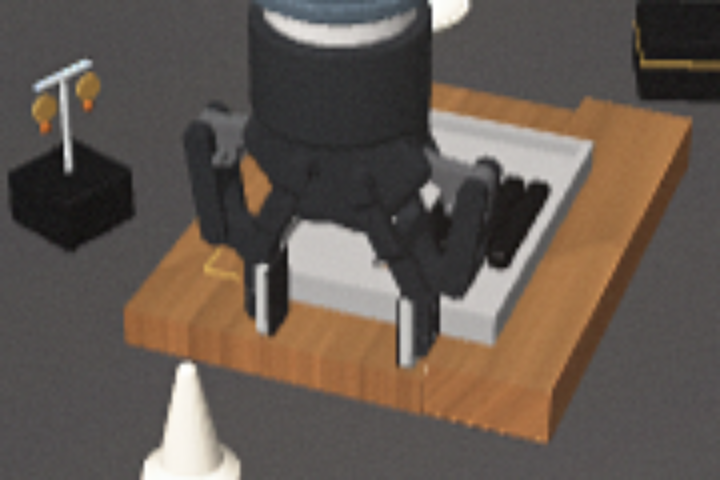

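carry_out(
  increments=[
    [[0,0,0.02,0,0,-0.004],[-0.03,0,0.02,0,0,-0.004],[-0.055,0,0.02,0,0,-0.004],[-0.075,0,0.02,0,0,-0.004],[-0.09,0,0.02,0,0,-0.004]],
  ],
)

```text
clock: 3.07
eef_pos: [547.7, 70.4, 53.9]
tcp_rot: [3.141, -0.0, 1.476]
contact_force: [-0.5, 2.6, 0.9]
opening: 0.705
```

carry_out(
  increments=[
    [[-0.01,0,0,0,0,0],[-0.015,0,0,0,0,0],[-0.02,0,0,0,0,0],[-0.02,0,0,0,0,0]],
  ],
)

```text
clock: 3.4
eef_pos: [547.0, 63.4, 53.5]
tcp_rot: [3.141, -0.0, 1.478]
contact_force: [-0.6, -0.1, 0.8]
opening: 0.698
```

```bash
cat >> h.py <<'E'
def look(tag):
    from rig import optics
    f=optics.grab_frame("top");np.savez(tag+".npz",**f)
    cv2.imwrite(f"pics/{tag}.png",rect(f,38)[:,:,::-1]);return f
def holes(f,z=38):
    """circles of the two holes near plinth y +-45 -> returns centre/yaw in plinth frame if both seen"""
    im=rect(f,z,480,640,-140,100,6);h=cv2.cvtColor(im,cv2.COLOR_RGB2HSV)
    m=((h[...,1]>50)|(h[...,2]<150)).astype(np.uint8)
    n,l,st,c=cv2.connectedComponentsWithStats(m);o=[]
    for i in range(1,n):
        if 1500<st[i,4]<5500 and .75<st[i,2]/st[i,3]<1.33 and st[i,2]<95:
            o.append((*np.round(toP([640-c[i][1]/6,100-c[i][0]/6]),1),st[i,4]))
    return o
E
python3 - <<'E'
from h import *
print(holes(dict(np.load("top0.npz"))))
f=look("a3");print(holes(f));plan(-30,91,53,np.pi/2)
E
```

```text
[(np.float64(-25.3), np.float64(67.7), np.int32(2869)), (np.float64(-25.3), np.float64(-22.0), np.int32(2759))]
[(np.float64(-26.7), np.float64(-37.9), np.int32(3891))]
t 3.45 now plinth [-29.7  98.2] z 53.3 yaw 1.571 open 0.70 F [-0.   0.1 -0.1] tip 22.0
target [545.8  56.4  53. ] rows 1 total mm [-7.2 -0.3  0.3] deg [0. 0. 0.]
[-0.018, -0.0008, 0.0008, 0.0001, 0.0002, 0.0004]
```

View pics/a3.png

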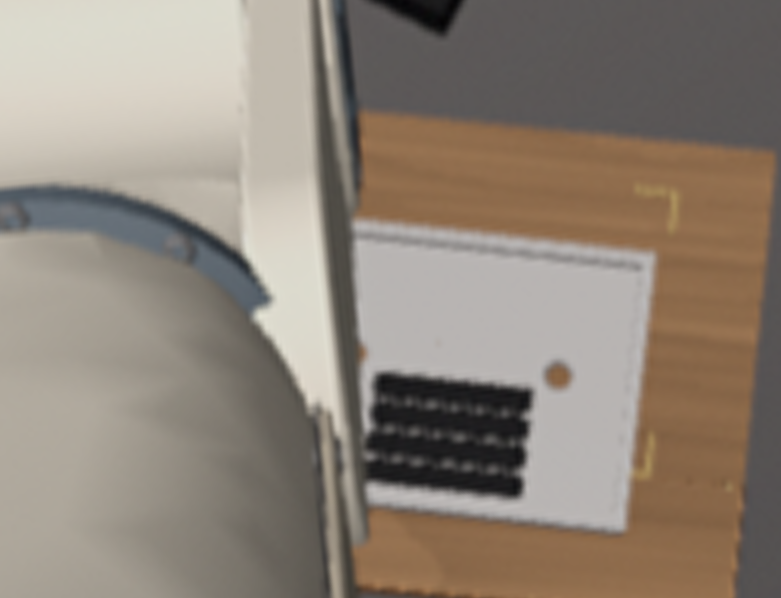

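The arm hides the left half of the view. hole1, at (557,376), is at plinth y −37.9, so it has about 7 mm to go, which agrees with the TCP.

carry_out(
  increments=[
    [[-0.007,0,0,0,0,0],[-0.012,0,0,0,0,0],[-0.016,0,0,0,0,0],[-0.018,0,0,0,0,0],[-0.018,0,0,0,0,0]],
  ],
)

```text
clock: 3.87
eef_pos: [546.1, 56.3, 53.2]
tcp_rot: [-3.141, 0.0, 1.478]
contact_force: [0.1, 1.1, 1.3]
opening: 0.7
```

carry_out(
  increments=[
    [[0.04,0,0,0,0,0],[0.1,0,-0.05,0,0,0],[0.1,0,-0.15,0,0,0],[0.1,0,-0.25,0,0,0],[0.1,0,-0.25,0,0,0]],
  ],
)

```text
clock: 4.28
eef_pos: [553.4, 97.0, 159.8]
tcp_rot: [3.133, -0.002, 1.479]
contact_force: [2.2, 0.5, 0.3]
opening: 0.699
```

```bash
python3 - <<'E'
from h import *
plan(-160,0,150,0)
from rig import optics
f=optics.grab_frame("side");cv2.imwrite("pics/s4.png",cv2.resize(f["img"][190:310,220:400,::-1],None,fx=4,fy=4))
E
```

```text
t 4.28 now plinth [-26.2 132.2] z 159.8 yaw 1.572 open 0.70 F [2.2 0.5 0.3] tip 22.0
target [407.9 -22.1 150. ] rows 13 total mm [-132.1 -134.1    8.4] deg [ 0.3 -0.5 90.1]
[-0.0254, -0.0258, 0.0016, 0.0004, -0.0006, 0.1155]
[-0.0508, -0.0516, 0.0032, 0.0008, -0.0012, 0.231]
[-0.0762, -0.0773, 0.0048, 0.0012, -0.0019, 0.3464]
[-0.1016, -0.1031, 0.0065, 0.0017, -0.0025, 0.4619]
[-0.127, -0.1289, 0.0081, 0.0021, -0.0031, 0.5774]
```

carry_out(
  increments=[
    [[-0.025,-0.026,0,0,0,0.115],[-0.05,-0.052,0,0,0,0.23],[-0.076,-0.077,0,0,0,0.346],[-0.1,-0.103,0,0,0,0.46],[-0.127,-0.129,0,0,0,0.577]],
  ],
)

```text
clock: 4.75
eef_pos: [492.1, 49.8, 152.1]
tcp_rot: [-3.14, 0.002, 0.868]
contact_force: [-0.0, 0.3, 0.3]
opening: 0.7
```

```bash
python3 - <<'E'
from h import *
plan(-160,0,150,0)
E
```

```text
t 4.75 now plinth [-82.8  79.5] z 152.1 yaw 0.961 open 0.70 F [-0.   0.3  0.3] tip 22.0
target [407.9 -22.1 150. ] rows 8 total mm [-109.3  -17.8    2.3] deg [-0.   0.1 55.1]
[-0.0342, -0.0055, 0.0007, -0.0, 0.0003, 0.1147]
[-0.0683, -0.0111, 0.0014, -0.0001, 0.0006, 0.2294]
[-0.1025, -0.0166, 0.0022, -0.0001, 0.0009, 0.3442]
[-0.1367, -0.0222, 0.0029, -0.0001, 0.0012, 0.4589]
[-0.1708, -0.0277, 0.0036, -0.0002, 0.0015, 0.5736]
```

carry_out(
  increments=[
    [[-0.034,-0.006,0,0,0,0.115],[-0.068,-0.011,0,0,0,0.23],[-0.103,-0.017,0,0,0,0.344],[-0.137,-0.022,0,0,0,0.459],[-0.17,-0.028,0,0,0,0.574]],
  ],
)

```text
clock: 5.17
eef_pos: [439.9, 4.8, 152.2]
tcp_rot: [-3.141, 0.002, 0.266]
contact_force: [-0.3, -0.6, 0.3]
opening: 0.7
```

```bash
python3 - <<'E'
from h import *
plan(-160,0,150,0)
E
```

```text
t 5.17 now plinth [-130.7   29.8] z 152.2 yaw 0.360 open 0.70 F [-0.3 -0.6  0.3] tip 22.0
target [407.9 -22.1 150. ] rows 3 total mm [-38.   17.6   2.3] deg [ 0.   0.1 20.6]
[-0.0316, 0.0147, 0.0019, 0.0001, 0.0007, 0.1145]
[-0.0633, 0.0293, 0.0038, 0.0002, 0.0015, 0.2291]
[-0.0949, 0.044, 0.0057, 0.0003, 0.0022, 0.3436]
```

carry_out(
  increments=[
    [[-0.032,0.015,0,0,0,0.11],[-0.064,0.029,0,0,0,0.22],[-0.093,0.043,0,0,0,0.332],[-0.093,0.043,0,0,0,0.332]],
  ],
)

```text
clock: 5.5
eef_pos: [407.3, -22.0, 152.1]
tcp_rot: [3.141, 0.004, -0.082]
contact_force: [-0.9, 0.8, -0.5]
opening: 0.704
```

```bash
python3 - <<'E'
from h import *
f=look("a5");print(holes(f));plan(-130,0,100,0)
E
```

```text
[]
t 5.55 now plinth [-159.2    0.7] z 152.5 yaw 0.018 open 0.70 F [ 0.8 -0.3 -0.1] tip 22.0
target [437.8 -24.9 100. ] rows 2 total mm [29.3  1.2 52.4] deg [0.  0.1 1. ]
[0.0366, 0.0015, 0.0655, 0.0002, 0.0011, 0.0087]
[0.0732, 0.0029, 0.131, 0.0004, 0.0021, 0.0173]
```

View pics/a5.png

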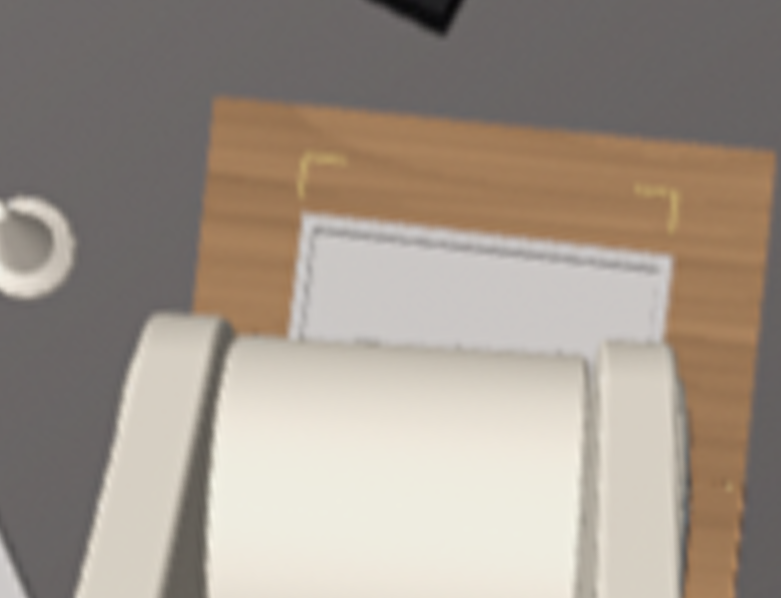

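```bash
python3 - <<'E'
from h import *
def edge(tag):
    f=dict(np.load(tag+".npz"));f46=rect(f,46,480,640,-160,100,6)
    h=cv2.cvtColor(f46,cv2.COLOR_RGB2HSV);m=((h[...,1]<60)&(h[...,2]>110)).astype(np.uint8)
    w=lambda u,v:(640-v/6,100-u/6)
    # front edge: for columns, first mask row
    pts=[]
    ys=range(0,m.shape[1],6)
    for u in ys:
        col=np.nonzero(m[:,u])[0]
        # wood above: require row above saturated
        for v in col[:1]:
            if v>30 and h[v-14,u,1]>70: pts.append(toP(w(u,v)))
    pts=np.array(pts);k=(pts[:,0]>-5)&(pts[:,0]<70)&(abs(pts[:,1]-np.median(pts[:,1]))<70);pts=pts[k]
    p=np.polyfit(pts[:,1],pts[:,0],1);
    for _ in range(4):
        r=pts[:,0]-np.polyval(p,pts[:,1]);q=abs(r)<1;p=np.polyfit(pts[q,1],pts[q,0],1)
    print(tag,q.sum(),"front x at y=0: %.2f"%p[1],"yaw rel deg %.2f"%-np.degrees(np.arctan(p[0])))
    # side edges: along rows at plinth x offsets behind front
    L=[];Rr=[]
    for dx in np.arange(8,26,1.):
        for s,arr in((1,L),(-1,Rr)):
            for yy in np.arange(120,30,-.1) if 1 else []:
                x=np.polyval(p,0)-dx;W=C0+x*EX+s*yy*EY
                u=int((100-W[1])*6);v=int((640-W[0])*6)
                if 0<=u<m.shape[1] and 0<=v<m.shape[0] and m[v,u]: arr.append((x,s*yy));break
    for n,a in(("L",L),("R",Rr)):
        a=np.array(a)
        if len(a):print(n,np.median(a[:,1]).round(2),a[:,1].min().round(1),a[:,1].max().round(1))
edge("top0");edge("a5")
E
```

```text
top0 138 front x at y=0: 31.15 yaw rel deg -0.10
L 103.45 103.1 103.7
R -58.2 -58.6 -58.0
a5 112 front x at y=0: 29.68 yaw rel deg -1.30
L 78.65 78.4 79.1
R -82.65 -83.1 -82.3
```

carry_out(
  increments=[
    [[0.05,0.001,0.06,0,0,0.009],[0.1,0.002,0.12,0,0,0.017],[0.1,0.002,0.19,0,0,0.017],[0.1,0.002,0.245,0,0,0.017],[0.1,0.002,0.245,0,0,0.017]],
  ],
)

```text
clock: 5.97
eef_pos: [448.0, -24.4, 51.5]
tcp_rot: [3.141, 0.007, -0.089]
contact_force: [-0.3, -0.4, 0.8]
opening: 0.702
```

```bash
python3 - <<'E'
from h import *
plan(-90,0,51,0)
from rig import optics
f=optics.grab_frame("side");cv2.imwrite("pics/s6.png",cv2.resize(f["img"][170:310,220:420,::-1],None,fx=4,fy=4,interpolation=2))
P=cloud(f)
Q=P[180:300,280:420].reshape(-1,3);d=Q-np.r_[C0,0];px=d[:,:2]@EX;py=d[:,:2]@EY
for lo,hi in((15,65),(-65,-15)):
    m=(py>lo)&(py<hi)&(px>-140)&(px<-97)&(Q[:,2]>32.)&(Q[:,2]<80);print(m.sum(),np.sort(Q[m,2])[:10].round(1),np.percentile(px[m],[5,50,95]).round(1),np.percentile(py[m],[5,50,95]).round(1))
E
```

```text
t 5.97 now plinth [-119.9    1.5] z 51.5 yaw 0.004 open 0.70 F [-0.3 -0.4  0.8] tip 22.0
target [477.6 -28.7  51. ] rows 1 total mm [29.9  1.6  0.3] deg [0.  0.4 0.2]
[0.0747, 0.0041, 0.0008, 0.0003, 0.0062, 0.0039]
186 [32.  32.  32.2 32.2 32.3 32.6 32.7 32.8 32.8 33. ] [-129.4 -120.6 -108.2] [33.3 42.3 47.5]
114 [32.1 34.9 36.3 36.3 36.6 37.  37.1 37.8 37.9 38.7] [-129.3 -124.9 -114.7] [-34.4 -29.4 -25.8]
```

View pics/s6.png

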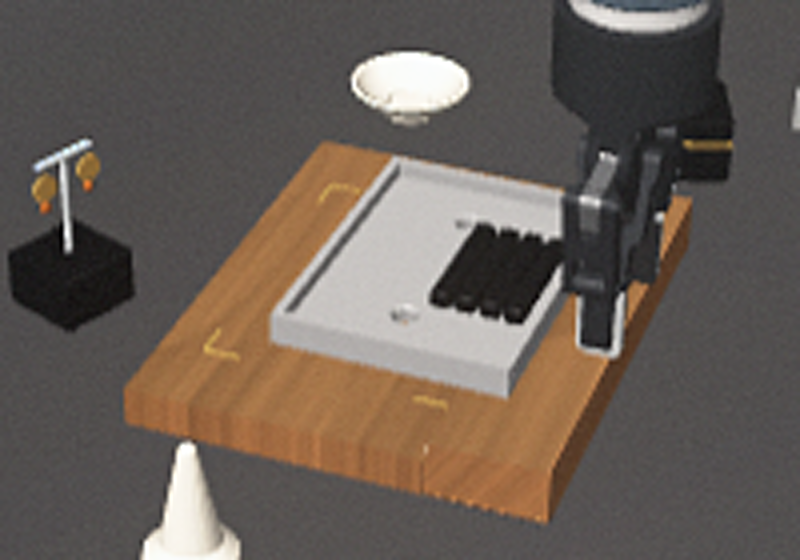

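Side view shows the tray, both holes at (405,315) and (463,222), and the fingers on the step behind it, clear of everything. Starting the forward push.

carry_out(
  increments=[
    [[0.03,0.002,0,0,0.006,0.004],[0.05,0.004,0,0,0.006,0.004],[0.062,0.004,0,0,0.006,0.004],[0.075,0.004,0,0,0.006,0.004],[0.085,0.004,0,0,0.006,0.004]],
  ],
)

```text
clock: 6.43
eef_pos: [484.4, -29.6, 56.1]
tcp_rot: [-3.142, -0.007, -0.097]
contact_force: [-4.2, 0.3, 2.6]
opening: 0.7
```

carry_out(
  increments=[
    [[0,0,0,0,0,0]],
  ],
)

```text
clock: 6.52
eef_pos: [485.0, -29.7, 55.9]
tcp_rot: [-3.142, -0.008, -0.097]
contact_force: [-0.3, 0.8, -0.3]
opening: 0.701
```

```bash
cat >> h.py <<'E'
def sideholes(f,z=38):
    im=rect(f,z,480,640,-140,100,4)
    return im
E
python3 - <<'E'
from h import *
from rig import optics
plan(-75,0,51,0)
f=optics.grab_frame("side");np.savez("s7.npz",**f);f0=dict(np.load("side0.npz"))
a=rect(f0,38,490,640,-140,100,3.2);b=rect(f,38,490,640,-140,100,3.2)
cv2.imwrite("pics/s7.png",b[:,:,::-1])
cv2.imwrite("pics/s7b.png",cv2.resize(f["img"][170:310,220:420,::-1],None,fx=4,fy=4,interpolation=2))
E
python3 - <<'E'
E
```

```text
t 6.52 now plinth [-82.5  -0.3] z 55.9 yaw -0.004 open 0.70 F [-0.3  0.8 -0.3] tip 22.0
target [492.5 -30.1  51. ] rows 1 total mm [ 7.4 -0.3  5. ] deg [-0.  -0.5 -0.2]
[0.0186, -0.0009, 0.0125, -0.0001, -0.0077, -0.0037]
```

View pics/s7.png

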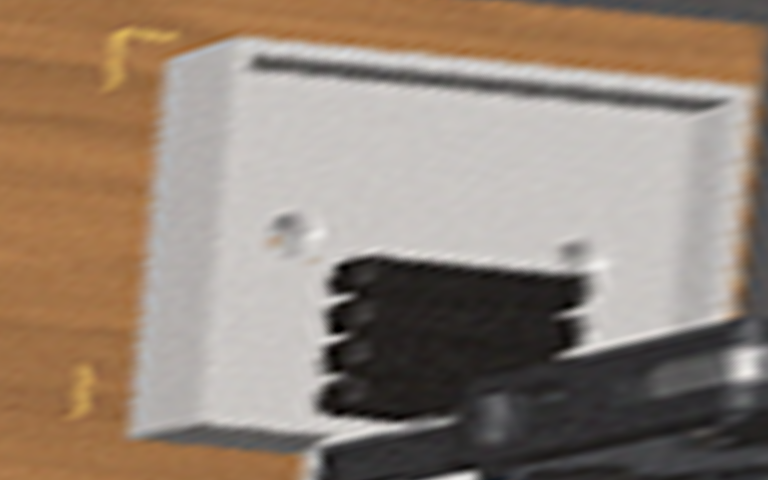

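View pics/s7b.png

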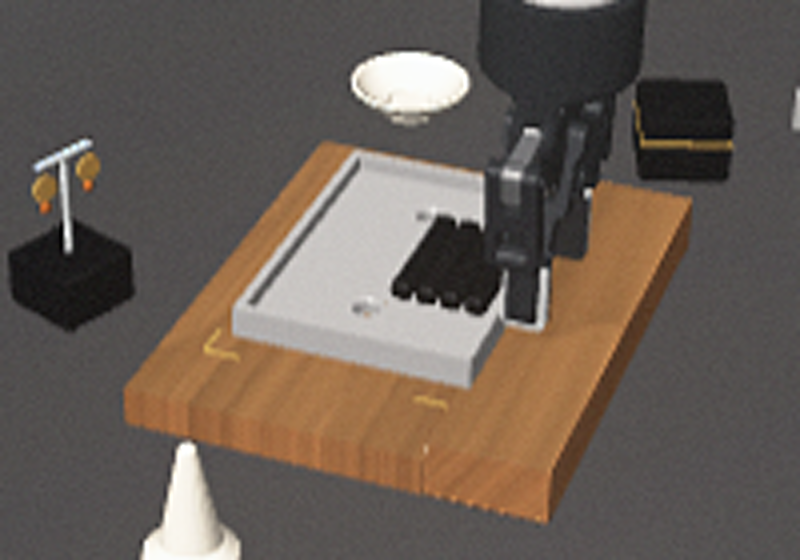

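carry_out(
  increments=[
    [[-0.006,0,0,0,0,-0.002],[-0.006,0,0.011,0,-0.007,-0.002],[-0.006,0,0.011,0,-0.007,-0.002]],
  ],
)

```text
clock: 6.82
eef_pos: [481.2, -29.3, 50.4]
tcp_rot: [-3.142, 0.002, -0.095]
contact_force: [0.4, 0.1, -1.0]
opening: 0.703
```

```bash
cat >> h.py <<'E'
def edge(f,z=46):
    f46=rect(f,z,480,660,-160,100,6)
    h=cv2.cvtColor(f46,cv2.COLOR_RGB2HSV);m=((h[...,1]<60)&(h[...,2]>110)).astype(np.uint8)
    w=lambda u,v:(660-v/6,100-u/6);pts=[]
    for u in range(0,m.shape[1],4):
        for v in np.nonzero(m[:,u])[0][:1]:
            if v>30 and h[v-14,u,1]>70: pts.append(toP(w(u,v)))
    pts=np.array(pts);k=(pts[:,0]>-5)&(pts[:,0]<80)&(abs(pts[:,1]-np.median(pts[:,1]))<70);pts=pts[k]
    p=np.polyfit(pts[:,1],pts[:,0],1)
    for _ in range(4):
        r=pts[:,0]-np.polyval(p,pts[:,1]);q=abs(r)<1;p=np.polyfit(pts[q,1],pts[q,0],1)
    yaw=-np.arctan(p[0]);S={}
    for s in(1,-1):
        a=[]
        for dx in np.arange(8,26,1.):
            for yy in np.arange(120,30,-.1):
                x=p[1]-dx;W=C0+x*EX+s*yy*EY;u=int((100-W[1])*6);v=int((660-W[0])*6)
                if 0<=u<m.shape[1] and 0<=v<m.shape[0] and m[v,u]: a.append(s*yy);break
        S[s]=np.median(a) if a else np.nan
    mid=(S[1]+S[-1])/2; yc=mid-(60-17)*np.tan(yaw)
    print("n %d front %.2f -> centre x %.2f (offset 31.15=-30) yaw_rel %.2f deg  sides %.1f %.1f -> yc %.2f  hole-mid y %.2f"%(q.sum(),p[1],p[1]-61.15,np.degrees(yaw),S[1],S[-1],yc,yc+5*np.sin(yaw)))
E
python3 - <<'E'
from h import *
edge(dict(np.load("top0.npz")));edge(dict(np.load("a5.npz")))
edge(look("a8"));plan(-75,0,52,0)
E
```

```text
Traceback (most recent call last):
  File "h.py", line 64, in edge
    pts=np.array(pts);k=(pts[:,0]>-5)&(pts[:,0]<80)&(abs(pts[:,1]-np.median(pts[:,1]))<70);pts=pts[k]
                         ~~~^^^^^
IndexError: too many indices for array: array is 1-dimensional, but 2 were indexed
```

```bash
sed -i 's/for v in np.nonzero(m\[:,u\])\[0\]\[:1\]:/for v in [v for v in np.nonzero(np.diff(m[:,u].astype(int))==1)[0]+1]:/; s/if v>30 and h\[v-14,u,1\]>70: pts.append(toP(w(u,v)))/if v>30 and h[v-14,u,1]>70 and m[v:v+12,u].all(): pts.append(toP(w(u,v)));break/' h.py
python3 - <<'E'
from h import *
edge(dict(np.load("top0.npz")));edge(dict(np.load("a5.npz")))
edge(look("a8"));plan(-75,0,52,0)
E
```

```text
n 209 front 31.14 -> centre x -30.01 (offset 31.15=-30) yaw_rel -0.14 deg  sides 103.5 -58.2 -> yc 22.73  hole-mid y 22.72
n 198 front 29.69 -> centre x -31.46 (offset 31.15=-30) yaw_rel -1.28 deg  sides 78.7 -82.7 -> yc -1.04  hole-mid y -1.15
n 190 front 57.93 -> centre x -3.22 (offset 31.15=-30) yaw_rel 1.57 deg  sides 116.8 -85.5 -> yc 14.47  hole-mid y 14.61
t 6.87 now plinth [-86.3  -0.3] z 50.5 yaw -0.002 open 0.70 F [-0.4 -0.6 -0.8] tip 22.0
target [492.5 -30.1  52. ] rows 1 total mm [11.3 -0.3 -1.5] deg [ 0.   0.1 -0.1]
[0.0283, -0.0008, -0.0037, 0.0, 0.0015, -0.0018]
```

View pics/a8.png

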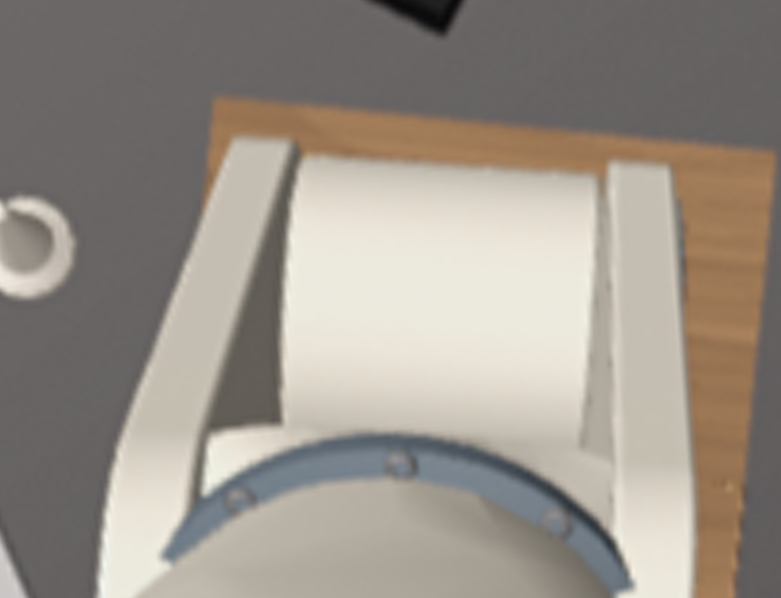

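The top view is now blocked by the arm, so that edge fit is invalid. Switching to the side camera, calibrated against the start pose.

```bash
cat >> h.py <<'E'
from scipy.ndimage import map_coordinates
from scipy.optimize import least_squares
def sidefit(f,zb,g,off=(0,0,0)):
    """fit tray (px,py,yaw rad) in plinth coords from side image; zb underside height; g initial guess"""
    sat=cv2.cvtColor(f["img"],cv2.COLOR_RGB2HSV)[...,1].astype(float)
    sat=cv2.GaussianBlur(sat,(0,0),.7)
    def world(g,T):
        c,s=np.cos(g[2]),np.sin(g[2]);x=g[0]+c*T[:,0]-s*T[:,1];y=g[1]+s*T[:,0]+c*T[:,1]
        return np.c_[C0+np.outer(x,EX)+np.outer(y,EY),T[:,2]]
    n=60
    A=np.c_[np.full(n,60.),np.linspace(-60,76,n),np.full(n,zb+16)]   # front top edge
    B=np.c_[np.linspace(-30,56,n),np.full(n,80.),np.full(n,zb)]      # +y bottom edge
    for it in range(6):
        res=[]
        T=np.r_[A,B];out=np.r_[np.tile([1,0,0],(n,1)),np.tile([0,1,0],(n,1))].astype(float)
        p=proj(f,world(g,T));q=proj(f,world(g,T+out*1.0));d=q-p;L=np.linalg.norm(d,axis=1);d/=L[:,None]
        k=np.arange(-7,7.01,.25) if it<2 else np.arange(-3,3.01,.1)
        S=np.array([map_coordinates(sat,[p[:,1]+t*d[:,1],p[:,0]+t*d[:,0]],order=1) for t in k])
        G=np.gradient(S,axis=0);j=G.argmax(0);ok=G.max(0)>0.35*np.median(G.max(0))
        off_mm=k[j]/L
        # off = dx*.. : displacement along outward normal in tray frame
        J=np.r_[np.c_[np.ones(n),np.zeros(n),-A[:,1]],np.c_[np.zeros(n),np.ones(n),B[:,0]]]
        w=ok
        for _ in range(4):
            sol=np.linalg.lstsq(J[w],off_mm[w],rcond=None)[0];r=off_mm-J@sol;w=ok&(abs(r)<max(.6,2*np.median(abs(r[ok]))))
        c,s=np.cos(g[2]),np.sin(g[2]);g=np.array([g[0]+c*sol[0]-s*sol[1],g[1]+s*sol[0]+c*sol[1],g[2]+sol[2]])
    print("side fit x %.2f y %.2f yaw %.2f deg  used %d/%d rms %.2f"%(g[0]-off[0],g[1]-off[1],np.degrees(g[2]-off[2]),w[:n].sum(),w[n:].sum(),r[w].std()))
    return g
E
python3 - <<'E'
from h import *
from rig import optics
sidefit(dict(np.load("side0.npz")),30,np.array([-30,22.9,0.]))
sidefit(dict(np.load("s7.npz")),30,np.array([-11,0,0.]))
f=optics.grab_frame("side");np.savez("s9.npz",**f)
sidefit(f,30,np.array([-11,0,0.]))
E
```

```text
side fit x -28.56 y 23.37 yaw -0.05 deg  used 47/43 rms 0.33
side fit x -9.55 y 0.06 yaw -0.14 deg  used 46/41 rms 0.32
side fit x -9.59 y 0.12 yaw -0.03 deg  used 48/37 rms 0.32
```

carry_out(
  increments=[
    [[0.009,0,0,0,0,0],[0.017,0,0,0,0,0],[0.024,0,0,0,0,0],[0.03,0,0,0,0,0],[0.033,0,0,0,0,0]],
  ],
)

```text
clock: 7.33
eef_pos: [495.2, -30.6, 50.9]
tcp_rot: [-3.142, 0.001, -0.095]
contact_force: [0.2, 0.3, 0.2]
opening: 0.703
```

carry_out(
  increments=[
    [[0,0,0,0,0,0]],
  ],
)

```text
clock: 7.42
eef_pos: [495.4, -30.6, 51.0]
tcp_rot: [-3.142, -0.0, -0.095]
contact_force: [-0.1, -0.6, 0.4]
opening: 0.698
```

```bash
cat > l.py <<'E'
import sys
from h import *
from rig import optics
t=sys.argv[1];plan(-71,0,51,0)
f=optics.grab_frame("side");np.savez(t+".npz",**f)
o=(1.4,.5,0)
sidefit(f,30,np.array([-1,0,0.]),o);sidefit(f,20,np.array([-1,0,0.]),o)
cv2.imwrite(f"pics/{t}.png",cv2.resize(f["img"][170:310,220:420,::-1],None,fx=4,fy=4,interpolation=2))
P=cloud(f);Q=P[170:300,250:400].reshape(-1,3);d=Q[:,:2]-C0;px=d@EX;py=d@EY
m=(px>20)&(px<45)&(abs(py)<55);print("floor z",np.median(Q[m,2]),m.sum())
A=np.c_[px[m],py[m],np.ones(m.sum())];print("tilt",np.linalg.lstsq(A,Q[m,2],rcond=None)[0].round(3))
E
python3 l.py s10
```

```text
t 7.42 now plinth [-72.1  -0.3] z 51.0 yaw -0.002 open 0.70 F [-0.1 -0.6  0.4] tip 22.0
target [496.5 -30.4  51. ] rows 1 total mm [ 1.1 -0.3 -0. ] deg [-0.  -0.  -0.1]
[0.0027, -0.0008, -0.0, -0.0, -0.0001, -0.0018]
side fit x -7.59 y 12.87 yaw -0.26 deg  used 52/41 rms 0.37
side fit x -1.28 y -0.08 yaw -0.34 deg  used 50/37 rms 0.36
floor z 28.53478686625572 371
tilt [ 9.0000e-03 -1.0000e-03  2.8204e+01]
```

View pics/s10.png

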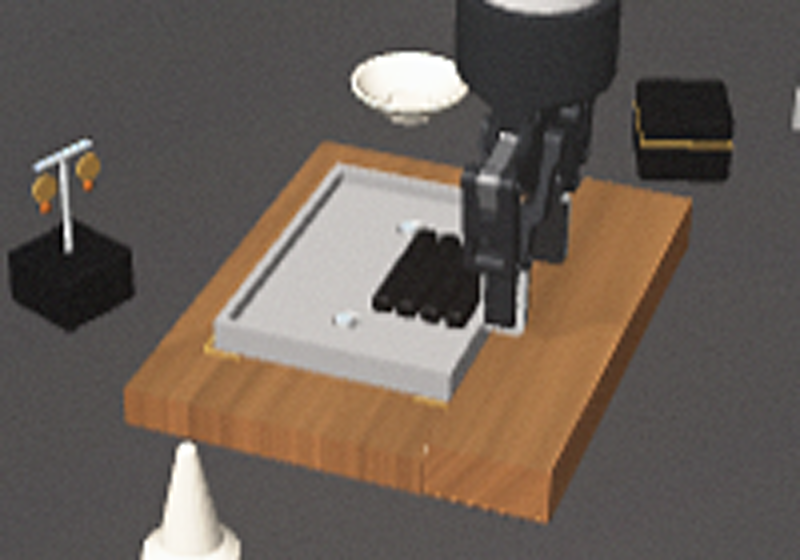

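The tray has dropped: steel pins show in both holes at (345,318) and (410,228), and the floor is at z≈28.5. Backing off and up.

carry_out(
  increments=[
    [[-0.03,0,0,0,0,0],[-0.07,0,-0.02,0,0,0],[-0.1,0,-0.1,0,0,0],[-0.13,0,-0.2,0,0,0],[-0.13,0,-0.28,0,0,0]],
  ],
)

```text
clock: 7.88
eef_pos: [440.2, -25.4, 164.1]
tcp_rot: [3.142, 0.004, -0.095]
contact_force: [0.9, -0.3, 0.4]
opening: 0.697
```

carry_out(
  increments=[
    [[0,0.1,0,0,0,0],[0,0.2,-0.05,0,0,0],[0,0.3,-0.1,0,0,0],[0,0.4,-0.15,0,0,0],[0,0.5,-0.15,0,0,0]],
  ],
)

```text
clock: 8.3
eef_pos: [425.5, -220.1, 225.6]
tcp_rot: [3.14, -0.004, -0.095]
contact_force: [1.9, -0.2, -0.1]
opening: 0.698
```

carry_out(
  increments=[
    [[0,0.1,0,0,0,0],[0,0.2,0,0,0,0],[0,0.2,0,0,0,0]],
  ],
)

```text
clock: 8.55
eef_pos: [416.8, -303.9, 223.1]
tcp_rot: [3.138, -0.001, -0.099]
contact_force: [0.5, 1.0, -0.6]
opening: 0.699
```

```bash
python3 l.py s11; python3 - <<'E'
from h import *
from rig import nets
f=look("a11");cv2.imwrite("pics/a11full.png",f["img"][:,:,::-1])
edge(f,36);P=cloud(f);Q=P.reshape(-1,3);d=Q[:,:2]-C0;px=d@EX;py=d@EY
for lo,hi in((22,52),(-52,-38)):
    m=(px>lo)&(px<hi)&(abs(py)<70);print("z",np.median(Q[m,2]))
m=(px>20)&(px<52)&(abs(py)<70);print(np.linalg.lstsq(np.c_[px[m],py[m],np.ones(m.sum())],Q[m,2],rcond=None)[0].round(4))
m=(px>68)&(px<82)&(abs(py)<100);print("bed",np.median(Q[m,2]))
E
```

```text
t 8.55 now plinth [-124.8 -279.7] z 223.1 yaw -0.005 open 0.70 F [ 0.5  1.  -0.6] tip 22.0
target [496.5 -30.4  51. ] rows 9 total mm [  52.1 -280.6  171.2] deg [ 0.2 -0.1 -0.3]
[0.0145, -0.0779, 0.0475, 0.0004, -0.0002, -0.0006]
[0.029, -0.1559, 0.0951, 0.0008, -0.0003, -0.0011]
[0.0434, -0.2338, 0.1426, 0.0012, -0.0005, -0.0017]
[0.0579, -0.3118, 0.1902, 0.0015, -0.0006, -0.0022]
[0.0724, -0.3897, 0.2377, 0.0019, -0.0008, -0.0028]
side fit x -7.55 y 12.89 yaw -0.22 deg  used 49/44 rms 0.36
side fit x -1.28 y -0.05 yaw -0.26 deg  used 54/41 rms 0.36
floor z 28.727228720483716 371
tilt [-1.2000e-02 -1.0000e-03  2.9002e+01]
n 209 front 59.83 -> centre x -1.32 (offset 31.15=-30) yaw_rel -0.28 deg  sides 79.9 -81.3 -> yc -0.49  hole-mid y -0.51
z 27.897992132418022
z 30.65516113593789
[ 3.00000e-03 -6.00000e-04  2.78538e+01]
bed 20.057409215507096
```

View pics/a11.png

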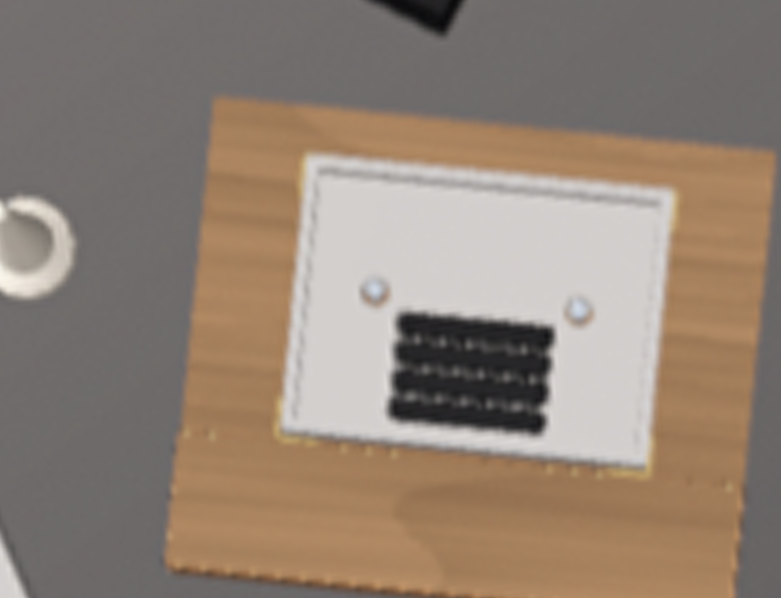

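View pics/s11.png

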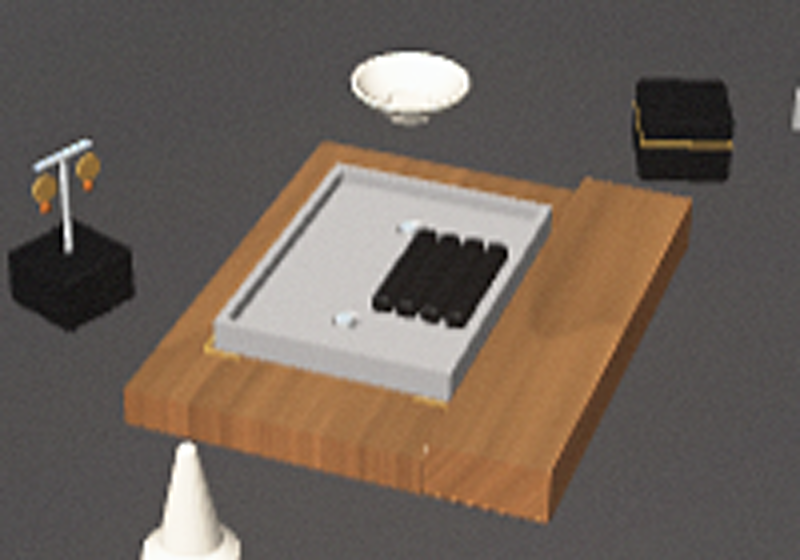

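View pics/a11full.png

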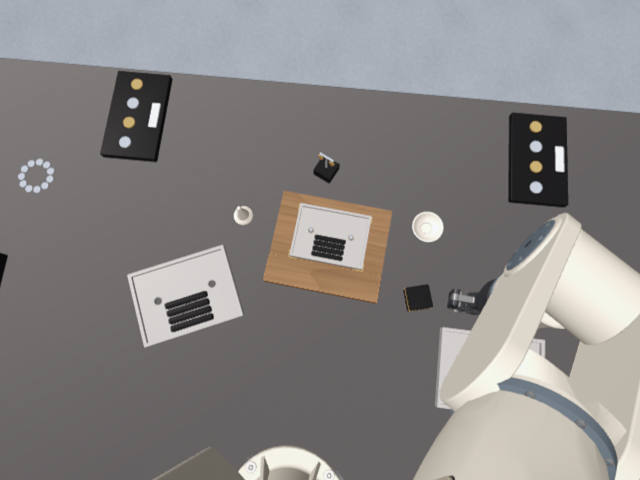

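```bash
python3 - <<'E'
from h import *
f=dict(np.load("a11.npz"));Q=cloud(f).reshape(-1,3);d=Q[:,:2]-C0;px=d@EX;py=d@EY
for s in(1,-1):
    m=(px>-50)&(px<-30)&(s*py>48)&(s*py<68);print(np.median(Q[m,2]),m.sum())
E
```

```text
27.639449049163368 82
28.014878883258678 82
```

The floor reads 28 mm at the near corners too, so the tray is flat and fully down. Handing in.

```bash
python3 -c "
from rig import r,sense
s=sense();print(s['clock'],abs(s['qvel']).max());print(r.sign_off())"
```

```text
8.65 0.04459725282042508
the job is handed in; nothing more can be done
None
```

The ring tray is seated on the plinth's two pins, lying flat and fully down, and I've handed the job in at 8.65 s. I nudged it about 23 mm sideways, then about 29 mm away from the robot with two fingertips, and it dropped over the pins. The hand then backed off to about 220 mm above the counter, clear of everything.

**Last checks:**
- **Seating:** steel pins show in both holes. The tray floor reads 27.6–28.0 mm at the far side and both near corners, against a nominal 28 mm.
- **Position:** the top and side cameras agree on about 1.3 mm towards the robot and 0.5 mm or less sideways, with a turn of about −0.3°. That is within the 2 mm play.
- **Surroundings:** the jewellery pieces look unmoved by eye in both views. Wrist forces in the readings after each move stayed under 5 N.

**Checks that failed or disagreed:**
- One top-view fit during the forward push was invalid because the arm blocked the view. I used the side camera instead.
- The tray turned about 1.3° after the sideways push. The two-finger forward push squared it up.
- A depth reading of 30.7 mm on the near strip covered part of the ring pad, so I repeated it beside the pad.

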